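# Turn the tackle carousel until the hook file faces the front

## Robot

A 7-joint arm with a two-finger parallel gripper is mounted at the origin on the work surface. World frame = base frame: x ahead of the robot, y to its left, z up, the work surface at z = 0. Lengths are in m, angles in rad, forces in N, time in s.
With the tool pointing down it reaches from about 0.4 to 0.85 m from the base axis. Payload 10.4 kg.
Tool frame: the origin (TCP) lies between the finger pads; the fingertips stand 11 mm ahead of it and the grasp point (between the pads) lies 8 mm behind it; z points along the fingers, y is the direction in which the jaws open and shut (so a half turn about z gives the same grasp; the last joint's range is limited). The gripper opens to 87 mm and grips with 3 to 60 N. Pads are 19 mm wide; open, the fingers measure 117 mm over their backs; the gripper's body (75 mm by 190 mm) begins 51 mm behind the grasp point.
Start: joints at [1.259, 0.332, -0.065, 1.46, 0.022, 1.35, -0.088], TCP at [0.178, -0.599, 0.234] pointing down, gripper open.
Joint ranges: [-2.6, 2.6], [-0.5, 2.12], [-1.47, 1.34], [0.16, 2.42], [-1.27, 4.41], [0.06, 2.06], [-2.6, 2.6]. Speed limits (rad/s): [2.22, 2.22, 2.79, 2.79, 3.14, 3.14, 3.14].

## Interface

Orientations are given as a unit quaternion [x, y, z, w].
In Python, from bench import r, eyes gives the robot as it stands.
- The arm moves only by the shell command python3 -m inch 'ROWS' [FORCE]. ROWS is a JSON object of lists of equal length, an entry for each row: "translation": the shift along the world's x, y, z scaled (see below), a list of three; "rot": the turn, a rotation vector about the world's x, y, z scaled (see below), a list of three; "jaw": the finger opening in mm, from 0 to 87. In form: {"translation": [[tx, ty, tz], ...], "rot": [[ax, ay, az], ...], "jaw": [jaw, ...]}. A call has 1 to 20 rows; each row is the pose to reach, as a shift and turn from the pose measured when the call began; what a row does not reach only later rows make up. The controller multiplies each number of a shift by 100 mm and each number of a turn by 60 degrees. A row lasts 1/10 s, in which the tool goes at most 50 mm and 8.59 degrees, less where a joint would pass 70% of its speed; a pose out of reach is approached as far as the arm can. A call with a number of a shift or a turn outside -1 to 1 is refused whole. A call with a gripper value outside its range is refused whole. The fingers move at their own pace and stop on an object; FORCE is the grip in N (left out, the last holds). Time passes only in rows, so rows that repeat a pose let the fingers close. It gives the time, the measured TCP pose, the force and the opening at its end, in the units of the state.
- r.read_state(): the state, without advancing time (a new reading comes with each control period).
- eyes.camera(name): name is "side" or "top" or "wrist"; returns the picture (400x640x3 uint8, blue, green, red); there is no depth.
- eyes.calibration(name): a dict with "fx", "fy", "cx", "cy" (pixels), "distortion" ([k1, k2, p1, p2, k3] as OpenCV has them; the pictures are not rectified), "R" (3x3) and "t" (3): a world point X has camera coordinates R X + t; the wrist camera has in their place "hand_eye" (4x4, takes a point from camera to tool coordinates, whose origin is the TCP and whose axes are the flange's). Camera axes: x right, y down, z forward; pixel columns grow to the right and rows downward; lengths in m; the calibration is good to about 2 mm. A picture is of the moment at which its call begins: read the wrist's pose just before it. calibration takes no time and is no camera call.
- r.close_job(): hands the job in, once; it reports no verdict.
The state is a dict: "time": time; "joint_positions": joint angles; "joint_vel": joint speeds; "joint_torque": joint torques, N m; "ee_pos": TCP position; "eef_rot": TCP orientation; "ft_force": force on the tool from outside, world axes, zero at the start; "torque": the same for the moment, N m; "width": finger opening in m.
Only numpy, scipy, OpenCV 4.12 (cv2) and the standard library are available. Lean on these libraries where they do the work, as an engineer would, in place of code of your own. Each camera call takes 0.05 s, during which the arm holds its last target. There are 200 camera calls.

## Task

Push the plywood tackle carousel round by the edge of its notched disc, with the fingertips, until the wooden handle of the hook file lying on it points straight out over the flat white tab at the front of the stand, and leave it standing still there. Turn it steadily, without flinging it, and do not touch the file or the other tackle lying on top. Nothing is to be gripped or lifted; leave the buoy marker, the coffee pot and the bailer where they are.

Things in the scene. Friction and masses are not known exactly. Their poses are not given: they have to be found in the camera images.
- stand: Fixed stand. Origin on the bench under the vertical turning axis. Its own -x axis points to the front: a flat white-painted steel tab, 36 mm wide and 8 mm thick, lies on the bench along -x and sticks out from under the disc to 233 mm from the axis, ending in a point. The foot under the disc is a round plate of 85 mm radius, 18 mm high.
- carousel (a joint): Turn of the carousel on the stand: 0 (or any whole number of turns) when the file handle points along the tab; grows anticlockwise seen from above; turns either way without a stop. Dry friction of about 0.2 N m and some drag: it stops almost at once when no longer pushed. The carousel weighs about 2 kg.
- disc_top (a point): Centre of the plywood disc's top face. Disc 40 mm thick, 20 to 60 mm above the bench: round core of 95 mm radius and five square-ended lobes, 88 mm wide, reaching 145 mm from the axis (corners 152 mm). One lobe lies under the file handle, the others every 72 degrees. The five open notches between lobes (centred 36 degrees off the lobes) go right through; about 62 mm wide at 128 mm radius.
- handle_end (a point): Outer end of the hook file's dark wooden handle, 130 mm from the turning axis, 76 mm above the bench. The file (215 mm long, flat steel blade, turned handle 28 mm thick) is fastened flat across the carousel, handle pointing outwards over the middle of one lobe.
- goods: The file and four more things fastened on the carousel, one on each other lobe, within 105 mm of the axis: flat tin, line spool, cork disc, round lidded pot. None rises more than 31 mm above the disc (91 mm above the bench). Origin on the axis at bench height, turning with the carousel. Not to be touched.
- buoy: Loose wooden buoy marker standing upright, 86 mm across and 160 mm high with a thin neck on top; origin under its centre on the bench. Leave alone.
- pot: Loose enamel coffee pot with spout and handle, 120 mm across its foot, 155 mm high, 180 mm from spout to handle; origin under its centre. Leave alone.
- bailer: Loose plastic bailer scoop: open box 120 x 100 x 65 mm with a rod handle reaching 160 mm along its own -x from the box centre; origin under the box centre. Leave alone.

How it is judged:
At the end, for the whole second after the job is handed in: The end of the file handle is over the width of the front tab (within 18 mm of its centre line, about 8 degrees), on the tab's side of the axis, the carousel is at rest (under 0.05 rad/s), and the buoy marker, coffee pot and bailer are within 20 mm of where they stood (x of handle_end in the frame of stand below -0.1 m and y of handle_end in the frame of stand between -0.018 and 0.018 m and velocity of joint carousel between -0.05 and 0.05 rad/s and not (distance of buoy from where it was at the start of the episode above 0.02 m) and not (distance of pot from where it was at the start of the episode above 0.02 m) and not (distance of bailer from where it was at the start of the episode above 0.02 m)); the robot touches nothing.
It fails at once if the file or other tackle on the carousel is pushed or gripped (over 2 N) (contact force between goods and the fingers above 2 N or contact force between goods and the arm above 2 N).
It fails at once if the carousel is flung round (faster than 3 rad/s, about half a turn a second) (velocity of joint carousel above 3 rad/s or velocity of joint carousel below -3 rad/s).
It fails at once if the buoy marker, coffee pot or bailer is lifted or shifted by more than 20 mm (distance of any of buoy, pot, bailer from where it was at the start of the episode above 0.02 m).
It also fails if it takes over 48 s, if anything falls off the work surface, if the arm or the gripper's body presses on something with over 40 N, if the wrist force passes 120 N, or if a joint passes its speed limit or range.

## Working session

There is one attempt and no reset: what is moved stays moved. The work goes in short steps, Python scripts to look and compute and a shell command to move; the robot and the scene stay as the last step left them, time stands still between calls to the robot, and variables do not carry over. Pictures are saved under pics/ and viewed, about 8 in all and at most 12, crops included, and the job is handed in when it is done.

```bash
mkdir -p pics; ls
python3 - <<'E'
from bench import r, eyes
import cv2
s=r.read_state(); print(s['time'],s['ee_pos'],s['eef_rot'],s['width'],s['ft_force'])
for n in('top','side'):
    cv2.imwrite(f'pics/{n}0.png',eyes.camera(n))
    c=eyes.calibration(n); print(n,c)
E
```

```text
pics
0.0 [ 0.17787864 -0.59874828  0.23275066] [ 9.89592597e-01  1.43895671e-01 -1.30268760e-04 -7.14509422e-04] 0.08707494783714265 [0.06320151 0.2393829  0.29588919]
top {'fx': 435.02933946266734, 'fy': 435.02933946266734, 'cx': 316.8046433154663, 'cy': 197.89740852897128, 'distortion': array([-0.04529829,  0.        ,  0.        ,  0.        ,  0.        ]), 'R': array([[-3.86631046e-04, -9.99999087e-01, -1.29442124e-03],
       [-9.95969450e-01,  5.01172029e-04, -8.96917151e-02],
       [ 8.96922820e-02,  1.25452641e-03, -9.95968735e-01]]), 't': array([0.02676153, 0.55634087, 1.17653399])}
side {'fx': 362.7711549752368, 'fy': 362.7711549752368, 'cx': 322.71422646954437, 'cy': 195.24838669282633, 'distortion': array([-0.05101462,  0.        ,  0.        ,  0.        ,  0.        ]), 'R': array([[-0.81398794, -0.580379  ,  0.02416297],
       [-0.34534783,  0.45006876, -0.82351259],
       [ 0.46707442, -0.67867395, -0.56678317]]), 't': array([0.4508356 , 0.24702378, 0.79389616])}
```

View pics/top0.png

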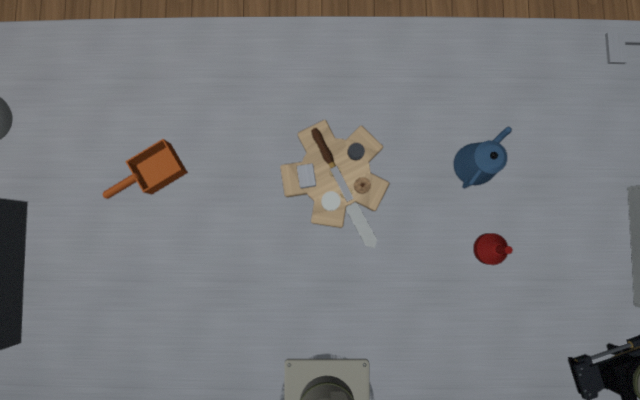

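View pics/side0.png

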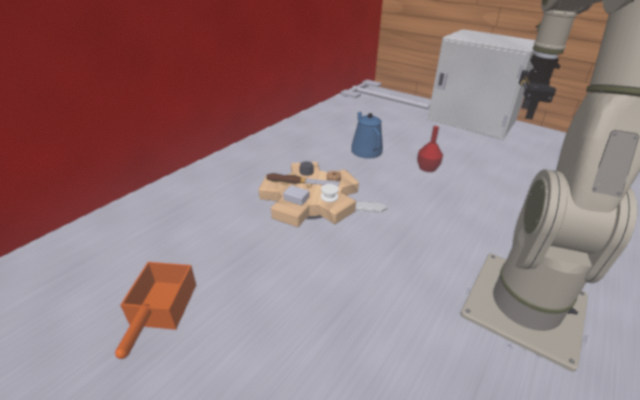

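The top view shows the carousel centred near (336,176), its dark handle end at about (317,130) and the tab's tip at about (373,246). The handle is roughly half a turn off the tab. The bailer (157,167), pot (480,163) and buoy (491,249) are all clear of the disc. Next I'll measure these positions.

```bash
cat > h.py <<'E'
import numpy as np, cv2
from bench import r, eyes
def ray(cal,uv,z):
    K=np.array([[cal['fx'],0,cal['cx']],[0,cal['fy'],cal['cy']],[0,0,1]])
    p=cv2.undistortPoints(np.array(uv,float).reshape(-1,1,2),K,cal['distortion']).reshape(-1,2)
    d=np.c_[p,np.ones(len(p))]@cal['R']; o=-cal['R'].T@cal['t']
    return o+d*((z-o[2])/d[:,2])[:,None]
def measure(im,centre=None):
    cal=eyes.calibration('top'); hsv=cv2.cvtColor(im,cv2.COLOR_BGR2HSV)
    roi=np.zeros(im.shape[:2],np.uint8); roi[100:265,260:415]=255
    h,s,v=cv2.split(hsv)
    wood=((h>8)&(h<24)&(s>60)&(v>120)&(roi>0)).astype(np.uint8)
    n,l,st,_=cv2.connectedComponentsWithStats(wood); wood=(l==1+np.argmax(st[1:,4])).astype(np.uint8)
    cs,_=cv2.findContours(wood,0,cv2.CHAIN_APPROX_NONE); c=max(cs,key=cv2.contourArea)
    pw=ray(cal,c.reshape(-1,2),.06)[:,:2]
    cc=cv2.minEnclosingCircle(pw.astype(np.float32))
    ctr=np.array(cc[0]) if centre is None else np.array(centre)
    dark=((h<20)&(s>90)&(v<95)&(roi>0)).astype(np.uint8)
    n,l,st,_=cv2.connectedComponentsWithStats(dark)
    y,x=np.where(l==1+np.argmax(st[1:,4])); hw=ray(cal,np.c_[x,y],.076)[:,:2]
    d=hw-ctr; ha=np.arctan2(*d.mean(0)[::-1])
    return cc,hw.mean(0),np.degrees(ha),np.linalg.norm(d,axis=1).max(),pw
E
python3 - <<'E'
from h import *
im=cv2.imread('pics/top0.png'); cc,hm,ha,hr,pw=measure(im)
print('circle',cc,'handle',hm,ha,hr)
ctr=np.array(cc[0])
# lobe phase by 5-fold fourier of the outline
d=pw-ctr;R=np.linalg.norm(d,axis=1);a=np.arctan2(d[:,1],d[:,0])
print('lobe phase',np.degrees(np.angle((R**4*np.exp(5j*a)).sum())/5)%72, 'mod ha',ha%72)
cal=eyes.calibration('top')
g=im.astype(int); m=(g.min(2)>150)&(np.ptp(g,axis=2)<40)
m[:203]=0;m[260:]=0;m[:,:345]=0;m[:,400:]=0
y,x=np.where(m);print(len(y),x.min(),x.max(),y.min(),y.max())
w=ray(cal,np.c_[x,y],.008)[:,:2]; e=w-ctr
i=np.argmax(np.linalg.norm(e,axis=1));print('tip',w[i],np.linalg.norm(e[i]))
print('tab ang mean',np.degrees(np.arctan2(*e.mean(0)[::-1])),'tip',np.degrees(np.arctan2(*e[i][::-1])))
v=cv2.fitLine(w.astype(np.float32),2,0,.01,.01).ravel();print(v,np.degrees(np.arctan2(v[1],v[0])))
for n,(u,z) in dict(bail=((157,167),.03),pot=((474,165),.05),buoy=((490,249),.08)).items():print(n,ray(cal,[u],z))
cv2.imwrite('pics/crop0.png',cv2.resize(im[100:265,260:415],None,fx=3.5,fy=3.5))
E
```

```text
circle ((0.6218808889389038, -0.022771237418055534), 0.1471017450094223) handle [0.69219814 0.0123085 ] 26.513604053879824 0.1301430944840829
lobe phase 26.26155708937859 mod ha 26.513604053879824Traceback (most recent call last):
  File "<stdin>", line 11, in <module>
    return umr_minimum(a, axis, None, out, keepdims, initial, where)
ValueError: zero-size array to reduction operation minimum which has no identity
```

Run:
```python
from h import *
im=cv2.imread('pics/top0.png'); ctr=np.array([.6219,-.0228])
cal=eyes.calibration('top')
g=im.astype(int); print(im[222,340:390:3].tolist())
# tab is less blue than the bluish bench
hsv=cv2.cvtColor(im,cv2.COLOR_BGR2HSV); print(hsv[222,340:390:3].tolist())
m=(hsv[...,1]<22)&(hsv[...,2]>130)
m[:203]=0;m[260:]=0;m[:,:340]=0;m[:,400:]=0
n,l,st,_=cv2.connectedComponentsWithStats(m.astype(np.uint8));k=1+np.argmax(st[1:,4]);print(st[k])
y,x=np.where(l==k)
w=ray(cal,np.c_[x,y],.008)[:,:2]; e=w-ctr
i=np.argmax(np.linalg.norm(e,axis=1));print('tip',w[i],np.linalg.norm(e[i]))
print('mean',np.degrees(np.arctan2(*e.mean(0)[::-1])),'tip',np.degrees(np.arctan2(*e[i][::-1])))
v=cv2.fitLine(w.astype(np.float32),2,0,.01,.01).ravel();print(v,np.degrees(np.arctan2(v[1],v[0])))
for n,(u,z) in dict(bail=((157,167),.03),pot=((474,165),.05),buoy=((490,249),.08)).items():print(n,ray(cal,[u],z))
cv2.imwrite('pics/crop0.png',cv2.resize(im[100:265,260:415],None,fx=3.5,fy=3.5))
```

```text
[[113, 139, 156], [95, 107, 117], [138, 134, 129], [139, 133, 130], [142, 139, 134], [152, 151, 146], [149, 149, 144], [150, 150, 145], [151, 150, 146], [136, 134, 130], [138, 133, 129], [138, 132, 129], [139, 133, 130], [138, 132, 129], [138, 133, 129], [139, 133, 130], [139, 133, 129]]
[[18, 70, 156], [16, 48, 117], [103, 17, 138], [110, 17, 139], [101, 14, 142], [95, 10, 152], [90, 9, 149], [90, 8, 150], [96, 8, 151], [100, 11, 136], [107, 17, 138], [110, 17, 138], [110, 17, 139], [110, 17, 138], [107, 17, 138], [110, 17, 139], [108, 18, 139]]
[ 340  203   60   57 3125]
tip [ 0.38767665 -0.20128744] 0.2944797839633551
mean -148.06103878256695 tip -142.69116878847763
[ 0.42463657 -0.9053639   0.45993564 -0.1237668 ] -64.87234
bail [[0.64260527 0.47194071 0.03      ]]
pot [[ 0.6443512  -0.40408371  0.05      ]]
buoy [[ 0.4163936  -0.42845031  0.08      ]]
```

View pics/crop0.png

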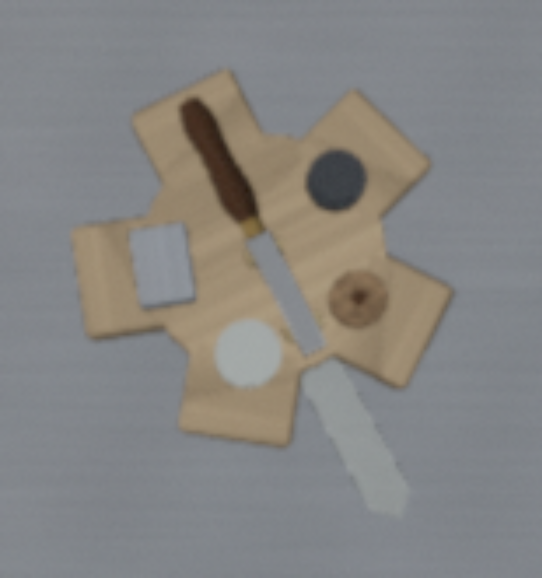

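The crop shows the handle up-left, and the pale tab down-right ending at about (403,512), which is full-frame (375,246). The bench is slightly bluer than the tab, so a stricter saturation mask should separate the two.

Run:
```python
from h import *
im=cv2.imread('pics/top0.png'); ctr=np.array([.6219,-.0228])
cal=eyes.calibration('top')
hsv=cv2.cvtColor(im,cv2.COLOR_BGR2HSV)
m=(hsv[...,1]<13)&(hsv[...,2]>140)
m[:205]=0;m[260:]=0;m[:,:345]=0;m[:,390:]=0
n,l,st,_=cv2.connectedComponentsWithStats(m.astype(np.uint8));k=1+np.argmax(st[1:,4]);print(st[k])
y,x=np.where(l==k)
w=ray(cal,np.c_[x,y],.008)[:,:2]; e=w-ctr
i=np.argmax(np.linalg.norm(e,axis=1));print('tip',w[i],np.linalg.norm(e[i]))
print('mean',np.degrees(np.arctan2(*e.mean(0)[::-1])),'tip',np.degrees(np.arctan2(*e[i][::-1])))
v=cv2.fitLine(w.astype(np.float32),2,0,.01,.01).ravel();print(v,np.degrees(np.arctan2(-v[1],-v[0])),np.degrees(np.arctan2(v[1],v[0])))
```

```text
[347 205  30  43 576]
tip [ 0.42092678 -0.13220705] 0.228823372858054
mean -151.77063594613475 tip -151.4367374658096
[ 0.877645    0.47931123  0.48072493 -0.09859058] -151.35956 28.640427
```

Geometry in the world frame:
- **Axis:** (0.622, -0.023).
- **Handle:** 26.4°.
- **Tab:** -151.6°, so the carousel needs about 178° clockwise.
- **Notches:** one is centred at -81.6°, at (0.641, -0.151) for r = 0.13.

I'll approach high above the buoy and pot with the fingers closed, lower into that notch, and sweep clockwise along the near side.

```bash
python3 -m inch '{"translation":[[0.35,0.33,0.1],[0.65,0.63,0.1],[0.95,0.92,0.1],[0.95,0.92,0.1]],"rot":[[0,0,0],[0,0,0],[0,0,0],[0,0,0]],"jaw":[0,0,0,0]}'
python3 -m inch '{"translation":[[0.33,0.32,0],[0.66,0.63,0],[0.95,0.92,0],[0.95,0.92,0]],"rot":[[0,0,0],[0,0,0],[0,0,0],[0,0,0]],"jaw":[0,0,0,0]}'
python3 -m inch '{"translation":[[0.33,0.32,0],[0.66,0.63,0],[0.95,0.92,0],[0.95,0.92,0]],"rot":[[0,0,0],[0,0,0],[0,0,0],[0,0,0]],"jaw":[0,0,0,0]}'
python3 -m inch '{"translation":[[0.33,0.32,0],[0.66,0.63,0],[0.95,0.92,0],[0.95,0.92,0]],"rot":[[0,0,0],[0,0,0],[0,0,0],[0,0,0]],"jaw":[0,0,0,0]}'
```

```text
time: 0.5
ee_pos: [0.2785, -0.5023, 0.2429]
eef_rot: [0.989, 0.148, 0.001, -0.001]
ft_force: [1.0, -0.6, -0.3]
width: 0.0629
time: 0.9
ee_pos: [0.3782, -0.4053, 0.2429]
eef_rot: [0.988, 0.153, 0.002, -0.002]
ft_force: [0.4, 0.1, 0.7]
width: 0.031
time: 1.3
ee_pos: [0.477, -0.3081, 0.2426]
eef_rot: [0.988, 0.157, 0.003, -0.003]
ft_force: [-0.6, -0.9, -0.7]
width: 0.0024
time: 1.7
ee_pos: [0.5748, -0.2107, 0.2418]
eef_rot: [0.987, 0.161, 0.003, -0.005]
ft_force: [-0.5, 0.1, 0.3]
width: 0.0006
```

```bash
python3 -m inch '{"translation":[[0.33,0.30,0],[0.66,0.59,0],[0.66,0.59,-0.3],[0.66,0.59,-0.7],[0.66,0.59,-0.95],[0.66,0.59,-0.95],[0.66,0.59,-0.95]],"rot":[[0,0,0],[0,0,0],[0,0,0],[0,0,0],[0,0,0],[0,0,0],[0,0,0]],"jaw":[0,0,0,0,0,0,0]}'
python3 - <<'E'
from h import *
cv2.imwrite('pics/top1.png',cv2.resize(eyes.camera('top')[90:290,220:450],None,fx=3,fy=3,))
cv2.imwrite('pics/side1.png',cv2.resize(eyes.camera('side')[120:260,220:420],None,fx=4,fy=4))
E
```

```text
time: 2.4
ee_pos: [0.6407, -0.1529, 0.1473]
eef_rot: [0.987, 0.16, 0.003, -0.005]
ft_force: [-0.6, 0.7, 1.6]
width: 0.0006
```

View pics/side1.png

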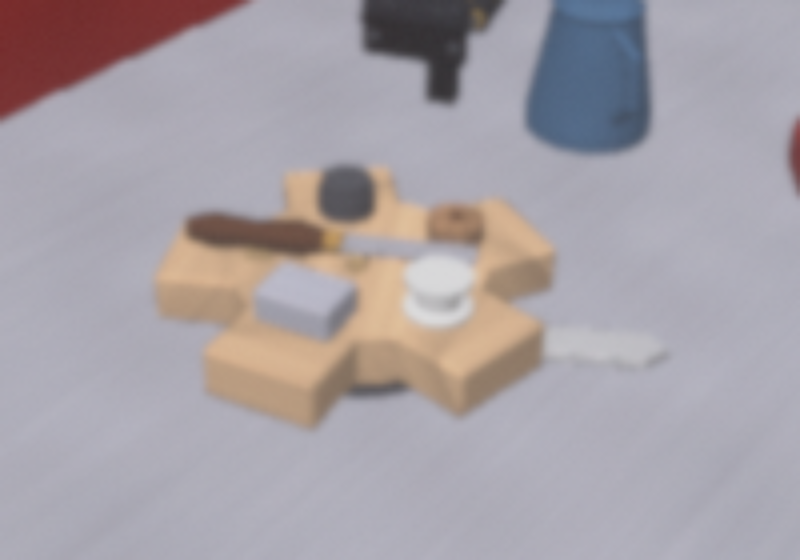

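The side view shows the closed fingertips (crop (443,95)) above the open notch between the black-pot lobe and the spool lobe. I'll lower them and work out the arc steps.

```bash
python3 -m inch '{"translation":[[0,0,-0.3],[0,0,-0.6],[0,0,-0.85],[0,0,-0.94],[0,0,-0.94]],"rot":[[0,0,0],[0,0,0],[0,0,0],[0,0,0],[0,0,0]],"jaw":[0,0,0,0,0]}'
python3 - <<'E'
from h import *
c=np.array([.6219,-.0228])
P=lambda a:c+.130*np.array([np.cos(np.radians(a)),np.sin(np.radians(a))])
for s in range(5):
    a0=-82-36*s; print(a0,P(a0).round(4),[ ((P(a0-4.5*k)-P(a0))*10).round(2).tolist() for k in range(1,9)])
E
```

```text
time: 3.0
ee_pos: [0.6418, -0.1527, 0.0552]
eef_rot: [0.987, 0.16, 0.004, -0.004]
ft_force: [-0.0, 0.3, 0.2]
width: 0.0005
-82 [ 0.64   -0.1515] [[-0.1, -0.01], [-0.2, -0.01], [-0.31, -0.01], [-0.41, 0.01], [-0.51, 0.03], [-0.6, 0.06], [-0.7, 0.1], [-0.79, 0.14]]
-118 [ 0.5609 -0.1376] [[-0.09, 0.05], [-0.17, 0.11], [-0.25, 0.17], [-0.32, 0.24], [-0.39, 0.32], [-0.45, 0.4], [-0.51, 0.49], [-0.56, 0.58]]
-154 [ 0.5051 -0.0798] [[-0.04, 0.09], [-0.07, 0.19], [-0.1, 0.29], [-0.12, 0.39], [-0.13, 0.49], [-0.13, 0.59], [-0.13, 0.69], [-0.11, 0.8]]
-190 [ 4.939e-01 -2.000e-04] [[0.02, 0.1], [0.05, 0.2], [0.09, 0.29], [0.13, 0.38], [0.18, 0.47], [0.24, 0.56], [0.31, 0.64], [0.38, 0.71]]
-226 [0.5316 0.0707] [[0.08, 0.07], [0.16, 0.13], [0.24, 0.18], [0.33, 0.23], [0.43, 0.27], [0.52, 0.31], [0.62, 0.33], [0.72, 0.35]]
```

```bash
python3 -m inch '{"translation":[[-0.11,0,-0.04],[-0.22,0,-0.04],[-0.32,0,-0.04],[-0.42,0.02,-0.04],[-0.52,0.04,-0.04],[-0.62,0.07,-0.04],[-0.72,0.11,-0.04],[-0.81,0.15,-0.04]],"rot":[[0,0,0],[0,0,0],[0,0,0],[0,0,0],[0,0,0],[0,0,0],[0,0,0],[0,0,0]],"jaw":[0,0,0,0,0,0,0,0]}'
python3 - <<'E'
from h import *
im=eyes.camera('top'); cc,hm,ha,hr,pw=measure(im,[.6219,-.0228]); print(cc,ha,hr)
E
```

```text
time: 3.8
ee_pos: [0.5598, -0.1374, 0.0512]
eef_rot: [0.987, 0.16, 0.004, -0.004]
ft_force: [2.0, 0.0, -0.0]
width: 0.0006
((0.622416079044342, -0.022547142580151558), 0.14679591357707977) 0.44865676398034743 0.12947826958321024
```

The push works as expected: the handle went from 26.4° to 0.4°, with light forces. I'll continue the sweep.

```bash
python3 -m inch '{"translation":[[-0.09,0.05,0],[-0.17,0.11,0],[-0.25,0.17,0],[-0.32,0.24,0],[-0.39,0.32,0],[-0.45,0.4,0],[-0.5,0.49,0],[-0.55,0.58,0]],"rot":[[0,0,0],[0,0,0],[0,0,0],[0,0,0],[0,0,0],[0,0,0],[0,0,0],[0,0,0]],"jaw":[0,0,0,0,0,0,0,0]}'
python3 -m inch '{"translation":[[-0.04,0.09,0],[-0.07,0.19,0],[-0.1,0.29,0],[-0.12,0.39,0],[-0.13,0.49,0],[-0.13,0.59,0],[-0.13,0.69,0],[-0.11,0.8,0]],"rot":[[0,0,0],[0,0,0],[0,0,0],[0,0,0],[0,0,0],[0,0,0],[0,0,0],[0,0,0]],"jaw":[0,0,0,0,0,0,0,0]}'
python3 - <<'E'
from h import *
im=eyes.camera('top'); cv2.imwrite('pics/top2.png',im); cc,hm,ha,hr,pw=measure(im,[.6219,-.0228]); print(cc,ha,hr)
E
```

```text
time: 4.65
ee_pos: [0.503, -0.0779, 0.051]
eef_rot: [0.987, 0.161, 0.004, -0.005]
ft_force: [2.1, -1.7, 0.8]
width: 0.0006
time: 5.45
ee_pos: [0.4919, 0.0028, 0.0509]
eef_rot: [0.987, 0.161, 0.003, -0.005]
ft_force: [0.4, -2.3, -0.4]
width: 0.0003
((0.6223087906837463, -0.02242523804306984), 0.146503746509552) -71.13586534617066 0.12929829320856176
```

```bash
python3 -m inch '{"translation":[[0.02,0.1,0],[0.05,0.2,0],[0.09,0.29,0],[0.14,0.38,0],[0.19,0.47,0],[0.25,0.55,0],[0.32,0.63,0],[0.39,0.7,0]],"rot":[[0,0,0],[0,0,0],[0,0,0],[0,0,0],[0,0,0],[0,0,0],[0,0,0],[0,0,0]],"jaw":[0,0,0,0,0,0,0,0]}'
python3 -m inch '{"translation":[[0.08,0.06,0],[0.16,0.12,0],[0.24,0.17,0],[0.33,0.22,0],[0.43,0.26,0],[0.52,0.29,0],[0.62,0.31,0],[0.7,0.33,0]],"rot":[[0,0,0],[0,0,0],[0,0,0],[0,0,0],[0,0,0],[0,0,0],[0,0,0],[0,0,0]],"jaw":[0,0,0,0,0,0,0,0]}'
python3 - <<'E'
from h import *
im=eyes.camera('top'); cv2.imwrite('pics/top3.png',cv2.resize(im[90:290,220:450],None,fx=3,fy=3)); cc,hm,ha,hr,pw=measure(im,[.6219,-.0228]); print(cc,ha,hr)
E
```

```text
time: 6.3
ee_pos: [0.5318, 0.0759, 0.0509]
eef_rot: [0.987, 0.162, 0.004, -0.005]
ft_force: [-1.6, -2.7, -0.2]
width: 0.0
time: 7.1
ee_pos: [0.6027, 0.1091, 0.0509]
eef_rot: [0.987, 0.162, 0.004, -0.005]
ft_force: [-2.9, -1.7, -0.3]
width: 0.0004
((0.6234857439994812, -0.027512282133102417), 0.14579395949840546) -142.18403470563533 0.12649530218973878
```

View pics/top3.png

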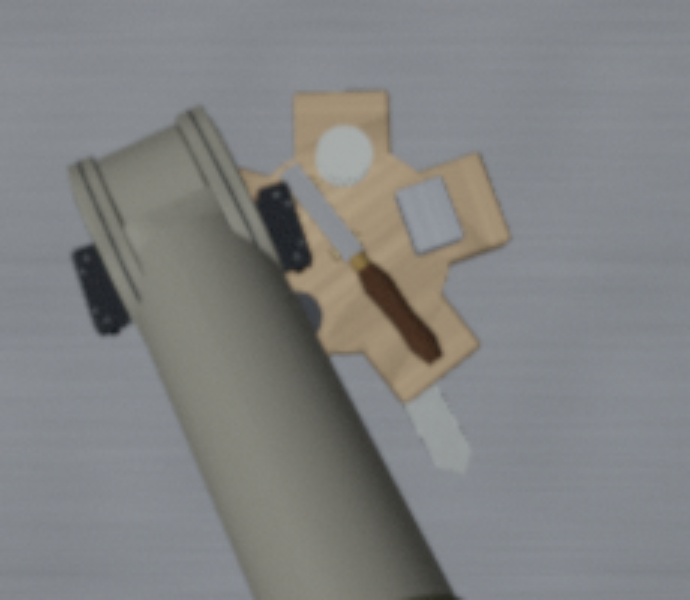

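The handle end is at crop (432,352) and the tab tip at (463,470). The handle is at -142.2°, so 9.4° remains, which is about 22 mm more along the arc. I'll do it slowly.

```bash
python3 -m inch '{"translation":[[0.05,0.01,0],[0.1,0.01,0],[0.14,0.01,0],[0.18,0.01,0],[0.21,0.01,0],[0.21,0.01,0]],"rot":[[0,0,0],[0,0,0],[0,0,0],[0,0,0],[0,0,0],[0,0,0]],"jaw":[0,0,0,0,0,0]}'
python3 - <<'E'
from h import *
im=eyes.camera('top'); cc,hm,ha,hr,pw=measure(im,[.6219,-.0228]); print(cc,ha,hr)
E
```

```text
time: 7.75
ee_pos: [0.6254, 0.1104, 0.0512]
eef_rot: [0.987, 0.161, 0.005, -0.006]
ft_force: [-0.1, 0.3, -0.2]
width: 0.0005
((0.6222851872444153, -0.027759799733757973), 0.14637772738933563) -152.56585432521857 0.126430235320567
```

The handle is at -152.6° against a target of -151.6°, about 2 mm off at the handle end. I'll back off into the notch and lift out.

```bash
python3 -m inch '{"translation":[[-0.05,0,0],[-0.1,0.03,0],[-0.1,0.03,0],[-0.1,0.04,0.3],[-0.1,0.04,0.6],[-0.1,0.04,0.9],[-0.1,0.04,1]],"rot":[[0,0,0],[0,0,0],[0,0,0],[0,0,0],[0,0,0],[0,0,0],[0,0,0]],"jaw":[0,0,0,0,0,0,0]}'
python3 -m inch '{"translation":[[-0.1,0.3,0.1],[-0.2,0.6,0.2],[-0.3,0.9,0.3],[-0.4,1,0.3],[-0.4,1,0.3]],"rot":[[0,0,0],[0,0,0],[0,0,0],[0,0,0],[0,0,0]],"jaw":[0,0,0,0,0]}'
python3 - <<'E'
from h import *
im=eyes.camera('top'); cc,hm,ha,hr,pw=measure(im,[.6219,-.0228]); print(cc,ha,hr)
d=pw-np.array([.6219,-.0228]);R=np.linalg.norm(d,axis=1);a=np.arctan2(d[:,1],d[:,0])
print('lobe phase',np.degrees(np.angle((R**4*np.exp(5j*a)).sum())/5)%72,'want',-151.6%72)
i0=cv2.imread('pics/top0.png');D=cv2.absdiff(im,i0).max(2)
for n,(x0,x1,y0,y1) in dict(bail=(100,190,135,200),pot=(450,515,120,190),buoy=(470,515,230,268)).items():print(n,(D[y0:y1,x0:x1]>25).sum())
cv2.imwrite('pics/top4.png',im)
E
```

```text
time: 8.5
ee_pos: [0.6166, 0.1151, 0.1548]
eef_rot: [0.987, 0.162, 0.007, -0.006]
ft_force: [-0.1, 0.1, -0.1]
width: 0.0005
time: 9.0
ee_pos: [0.575, 0.2171, 0.1844]
eef_rot: [0.987, 0.163, 0.007, -0.006]
ft_force: [-0.1, -0.8, -1.2]
width: 0.0007
((0.6217143535614014, -0.022552935406565666), 0.1470056027173996) -152.5459442101851 0.126430235320567
lobe phase 63.589707414043886 want 64.4
bail 804
pot 0
buoy 0
```

View pics/top4.png

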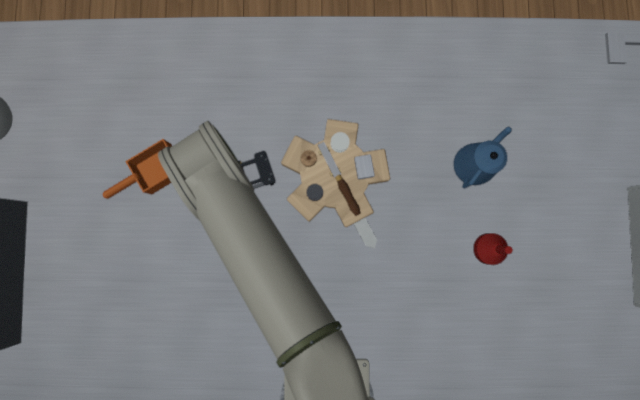

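The handle, ending near (356,212), lies in line with the tab, whose tip is near (375,246). The bailer's difference count comes from the arm hiding part of it; the visible part sits where it was. The hand is clear of everything, so I'll hand the job in.

```bash
python3 -c "
from bench import r
print(r.close_job())"
```

```text
the job is handed in; nothing more can be done
None
```

I pushed the carousel about 179° clockwise with the closed fingertips in one notch. The sweep went along the near side at about 0.8 rad/s, with a slow last stretch. I then backed off, lifted the hand clear and handed the job in at about 9 s of the 48 s allowed.

- **Handle over the tab:** the last picture puts the handle at -152.5° and the tab at -151.6°. That is about 1° or 2 mm off the centre line, against 18 mm allowed. The lobe outline as a second check agrees, at 0.8° off.
- **At rest:** the angle did not change after the hand withdrew (-152.57° before, -152.55° after). I did not measure the carousel's speed directly.
- **Forces:** the readings I took at the end of each move stayed under about 4 N. I did not look at the forces during the moves.
- **Buoy marker and pot:** no change in the top view from the start.
- **Bailer:** the same comparison flagged 804 changed pixels, because the arm hid part of it. Its visible part looked unmoved, and I saw no sign of the arm touching it. I did not take a clear picture to confirm this.

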